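# Make up two sampling kits at the clinic's lab counter

### The job

Make up two sampling kits from the stock on the counter: for the urine kit stand the red-lidded specimen pot in one bay of the blue tray and the white test-strip bottle with the orange cap in its other bay; for the cytology kit stand the amber dropper bottle in one bay of the yellow tray, lay the black slide box lengthwise in its other bay and lay the purple carton flat and squarely on top of the slide box, the same way round as the box. Either bay will do, everything must rest flat on the bottom of its bay (the carton on the slide box), never tip the pot or the bottles over, and leave the green-lidded pot, the blue bottle and the green carton where they are.

Things in the scene. Friction and masses are not known exactly. Their poses are not given: they have to be found in the camera images.
- tray_blue: Blue kit tray of enamelled steel, loose, flat on the counter, mass 0.35 kg: 118 (x) x 160 (y) x 14 mm high outside, floor 3 mm thick, walls and middle divider 4 mm thick, 11 mm deep. The divider runs along x and leaves two equal bays, each 110 mm along x by 74 mm along y, centred 39 mm to either side of the origin along y. Origin: centre of the tray's underside; z up. It stands either on the left or on the right of the stock, turned up to 20 degrees.
- tray_yellow: Yellow kit tray of enamelled steel, loose, flat on the counter, mass 0.35 kg: 118 (x) x 160 (y) x 14 mm high outside, floor 3 mm thick, walls and middle divider 4 mm thick, 11 mm deep. The divider runs along x and leaves two equal bays, each 110 mm along x by 74 mm along y, centred 39 mm to either side of the origin along y. Origin: centre of the tray's underside; z up. It stands either on the left or on the right of the stock, turned up to 20 degrees.
- pot_red: Red-lidded specimen pot, off-white body 42 mm in diameter and 48 mm high, over it a ribbed red lid 46 mm in diameter and 14 mm high; 62 mm high in all, about 60 g. Origin: centre of its underside on the axis; z up the axis.
- strip_bottle: Test-strip bottle, white, standing: 35 mm in diameter and 54 mm high, over it an orange cap 37 mm in diameter and 18 mm high; 72 mm high in all, about 50 g. Origin: centre of its underside on the axis; z up the axis.
- bottle_amber: Amber (brown) dropper bottle of amber glass, standing: body 32 mm in diameter and 47 mm high, then a narrow neck with black collar 19 mm and rubber bulb 13 mm in diameter; 74 mm high in all, about 60 g. Origin: centre of its underside on the axis; z up the axis.
- slide_box: Slide box of black plastic with a grey latch and a grey label on top, lying flat: 86 mm long, 42 mm wide, 34 mm high, about 100 g; its top is flat. Origin: centre of its underside; x along its length, y across its width, z up.
- carton_purple: Purple swab carton, purple with a white band, lying flat: 80 mm long, 40 mm wide, 24 mm high, about 50 g. Origin: centre of its underside; x along its length, y across its width, z up.
- pot_green: Not needed: green-lidded specimen pot, off-white body 42 mm in diameter and 48 mm high, over it a ribbed green lid 46 mm in diameter and 14 mm high; 62 mm high in all, about 60 g. Origin: centre of its underside on the axis; z up the axis.
- bottle_blue: Not needed: cobalt-blue dropper bottle of cobalt-blue glass, standing: body 32 mm in diameter and 47 mm high, then a narrow neck with black collar 19 mm and rubber bulb 13 mm in diameter; 74 mm high in all, about 60 g. Origin: centre of its underside on the axis; z up the axis.
- carton_green: Not needed: green swab carton, sea green with a white band, lying flat: 80 mm long, 40 mm wide, 24 mm high, about 50 g. Origin: centre of its underside; x along its length, y across its width, z up.
Mind the look-alikes: they are no part of the job. Several things have the shape of the tray_yellow; the one meant has the colours described above.

How it is judged:
At the end, for the whole second after the job is handed in: Red pot and strip bottle upright on the blue tray's floor, one per bay; amber bottle and slide box likewise in the yellow tray; purple carton flat on the box, centred to 15 mm along, 12 mm across, 15 degrees; trays flat; unneeded things upright within 30 mm of their starts; all at rest (x of pot_red in the frame of tray_blue between -0.037 and 0.037 m and z of pot_red in the frame of tray_blue between -0.001 and 0.0065 m and angle between each of pot_red, strip_bottle, bottle_amber, slide_box, carton_purple, pot_green, bottle_blue, carton_green's own z axis and vertical below 0.1 rad and x of strip_bottle in the frame of tray_blue between -0.042 and 0.042 m and z of strip_bottle in the frame of tray_blue between -0.001 and 0.0065 m and ((y of pot_red in the frame of tray_blue between 0.017 and 0.061 m and y of strip_bottle in the frame of tray_blue between -0.061 and -0.017 m) or (y of pot_red in the frame of tray_blue between -0.061 and -0.017 m and y of strip_bottle in the frame of tray_blue between 0.017 and 0.061 m)) and x of bottle_amber in the frame of tray_yellow between -0.042 and 0.042 m and z of bottle_amber in the frame of tray_yellow between -0.001 and 0.0065 m and x of slide_box in the frame of tray_yellow between -0.018 and 0.018 m and z of slide_box in the frame of tray_yellow between -0.001 and 0.0065 m and ((y of bottle_amber in the frame of tray_yellow between 0.017 and 0.061 m and y of slide_box in the frame of tray_yellow between -0.061 and -0.017 m) or (y of bottle_amber in the frame of tray_yellow between -0.061 and -0.017 m and y of slide_box in the frame of tray_yellow between 0.017 and 0.061 m)) and x of carton_purple in the frame of slide_box between -0.015 and 0.015 m and y of carton_purple in the frame of slide_box between -0.012 and 0.012 m and z of carton_purple in the frame of slide_box between 0.031 and 0.0375 m and angle between the x axis of carton_purple and the x axis of slide_box, either way round below 0.26 rad and angle between each of tray_blue, tray_yellow's own z axis and vertical below 0.05 rad and height (world z) of each of tray_blue, tray_yellow below 0.006 m and linear speed of each of pot_red, strip_bottle, bottle_amber, slide_box, carton_purple, tray_blue, tray_yellow below 0.02 m/s and distance of each of pot_green, bottle_blue, carton_green from where it was at the start of the episode below 0.03 m); the robot touches nothing.
It fails at once if stock that is not needed is shifted by more than 30 mm or knocked over (distance of any of pot_green, bottle_blue, carton_green from where it was at the start of the episode above 0.03 m or angle between any of pot_green, bottle_blue, carton_green's own z axis and vertical above 0.6 rad).
It fails at once if the pot, the test-strip bottle or the amber bottle is tipped over (angle between any of pot_red, strip_bottle, bottle_amber's own z axis and vertical above 0.8 rad).
It also fails if it takes over 134 s, if anything falls off the work surface, if the arm or the gripper's body presses on something with over 40 N, if the wrist force passes 120 N, or if a joint passes its speed limit or range.

### The arm

A 7-joint arm with a two-finger parallel gripper is mounted at the origin on the work surface. World frame = base frame: x ahead of the robot, y to its left, z up, the work surface at z = 0. Lengths are in m, angles in rad, forces in N, time in s.
With the tool pointing down it reaches from about 0.4 to 0.85 m from the base axis. Payload 4.5 kg.
Tool frame: the origin (TCP) lies at the centre of the arm's flange, where the gripper is bolted on; the fingertips stand 166 mm ahead of it and the grasp point (between the pads) lies 147 mm ahead of it (robot.grip_depth is the z of the grasp point in the tool frame, in m); z points along the fingers, y is the line along which they close (so a half turn about z gives the same grasp; the last joint's range is limited). The gripper opens to 88 mm and grips with 3 to 60 N. Pads are 18 mm wide; open, the fingers measure 123 mm over their backs; the gripper's body (75 mm by 187 mm) begins 45 mm behind the grasp point.
Start: joints at [1.14, 0.689, -0.195, 1.565, 0.157, 0.902, -0.215], TCP at [0.28, -0.559, 0.405] pointing down, gripper open.
Joint ranges: [-3.01, 3.01], [-0.46, 2.08], [-1.47, 1.51], [0.13, 2.56], [-1, 4.14], [0.04, 2.09], [-2.66, 2.66]. Speed limits (rad/s): [2.57, 2.57, 3.14, 3.14, 3.14, 3.14, 3.14].

### API

Orientations are given as a rotation vector (axis times angle).
In Python, from workcell import robot gives the robot as it stands. The module is installed in compiled form; this text tells all that it offers.
- The arm moves only by the shell command python3 -m handwheel 'ROWS' [FORCE]. ROWS is JSON, a list of rows, each a list of 3 entries, a list of its own where there are three numbers: the shift along the tool's x, y, z in m, then the turn, a rotation vector about the tool's x, y, z in rad, then the opening, from 0 (shut) to 1 (fully open). A call has 1 to 8 rows; each row shifts and turns the commanded pose from where the row before left it, along the tool's axes as they then stand; what a row does not reach is not made up. A row lasts 1/10 s, in which the tool goes at most 50 mm and 8.59 degrees, less where a joint would pass 70% of its speed; a pose out of reach is approached as far as the arm can. A call is refused whole if a number of a shift passes 0.05 or a number of a turn 0.15, either way. A call with a gripper value outside its range is refused whole. The fingers move at their own pace and stop on an object; FORCE is the grip in N (left out, the last holds). Time passes only in rows, so rows that do not move let the fingers close. It gives the time, the measured TCP pose, the force, the opening and the grip force at its end, in the units of the state.
- robot.get_obs(): the state, without advancing time (a new reading comes with each control period).
- robot.capture(name): name is "side" or "top" or "wrist"; returns a dict with "pixels" (480x640x3 uint8, red, green, blue), "intrinsics" (3x3 intrinsics, pixels), "distortion" ([k1, k2, p1, p2, k3] as OpenCV has them; the pictures are not rectified), "extrinsics" (4x4, takes a point from camera to world coordinates). Camera axes: x right, y down, z forward; pixel columns grow to the right and rows downward; lengths in m; the calibration is good to about 2 mm. A picture is of the moment at which its call begins. There is no depth.
- robot.job_done(): hands the job in; it is judged then, once.
The state is a dict: "clock": time; "qpos": joint angles; "dq": joint speeds; "effort": joint torques, N m; "ee_pos": TCP position; "tool_rot": TCP orientation; "contact_force": force on the tool from outside, world axes, zero at the start; "torque": the same for the moment, N m; "opening": finger opening in m; "grip_force": force on a finger pad.
Only numpy, scipy, OpenCV 4.12 (cv2) and the standard library are available. Lean on these libraries where they do the work, as an engineer would, in place of code of your own. Each camera call takes 0.05 s, during which the arm holds its last target. There are 200 camera calls.

## Working session

There is one attempt and no reset: what is moved stays moved. The work goes in short steps, Python scripts to look and compute and a shell command to move; the robot and the scene stay as the last step left them, time stands still between calls to the robot, and variables do not carry over. Pictures are saved under pics/ and viewed, at most 14 in all, crops included, and the job is handed in when it is done.

```bash
mkdir -p pics; python3 - <<'E'
from workcell import robot
import cv2
o=robot.get_obs(); print({k:o[k] for k in('clock','ee_pos','tool_rot','opening')})
for n in('top','side'):
    c=robot.capture(n); cv2.imwrite(f'pics/{n}0.png',c['pixels'][:,:,::-1]); print(n,c['intrinsics'],c['distortion'],c['extrinsics'])
E
```

```text
{'clock': 0.0, 'ee_pos': array([ 0.27997931, -0.55842624,  0.4039134 ]), 'tool_rot': array([-3.05544695e+00, -7.23240545e-01,  8.50614016e-04]), 'opening': 0.08806022483691192}
top [[555.88560485   0.         325.05274855]
 [  0.         555.88560485 244.56554052]
 [  0.           0.           1.        ]] [-0.17405464  0.          0.          0.          0.        ] [[-0.02573362 -0.99312967  0.11415443  0.3718285 ]
 [-0.99964632  0.02633111  0.00372903  0.00303764]
 [-0.00670922 -0.11401809 -0.99345602  1.11187872]
 [ 0.          0.          0.          1.        ]]
side [[573.79346335   0.         322.73717914]
 [  0.         573.79346335 251.06172182]
 [  0.           0.           1.        ]] [-0.03138329  0.          0.          0.          0.        ] [[-0.78997628 -0.43773278  0.42933378 -0.02623493]
 [-0.61312827  0.56015063 -0.55705026  0.65932099]
 [ 0.00334757 -0.70329317 -0.71089205  0.88481286]
 [ 0.          0.          0.          1.        ]]
```

View pics/top0.png

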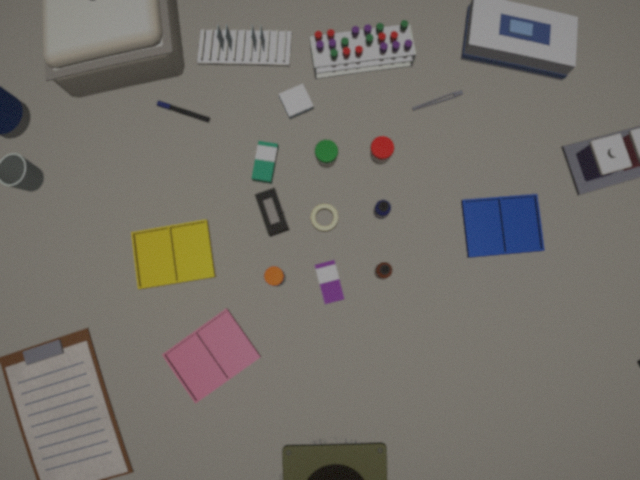

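View pics/side0.png

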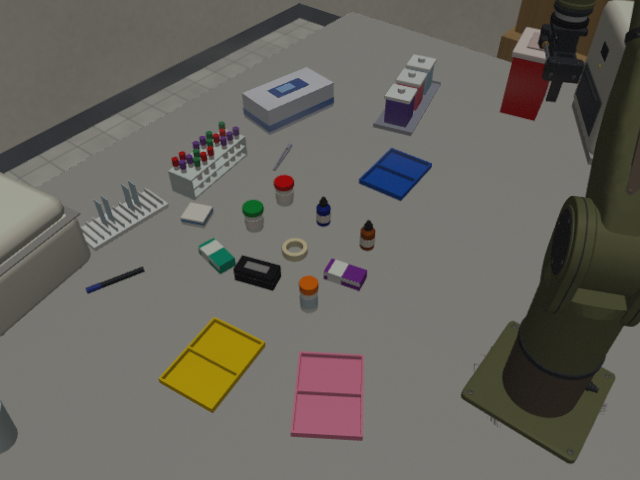

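Candidates in the top view:
- **Red pot:** red (382,148), versus the green lid (326,152).
- **Strip bottle:** orange (274,276), versus the tape ring (324,217).
- **Amber bottle:** brown (383,270), versus blue (382,208).
- **Slide box:** black (272,212).
- **Carton:** purple (329,282), versus green (265,162).
- **Trays:** blue (503,226) and yellow (173,253), versus the pink decoy (212,355).

Next I'll measure these and check the choices in one close crop.

```bash
cat > h.py <<'E'
import numpy as np,cv2
from workcell import robot
def world(c,uv,z):
    p=cv2.undistortPoints(np.float64(uv).reshape(-1,1,2),c['intrinsics'],c['distortion']).reshape(-1,2)
    E=c['extrinsics']; d=np.c_[p,np.ones(len(p))]@E[:3,:3].T
    return (E[:3,3]+d*((z-E[2,3])/d[:,2])[:,None])[:,:2]
def pix(c,P):
    M=np.linalg.inv(c['extrinsics'])
    return cv2.projectPoints(np.float64(P).reshape(-1,1,3),cv2.Rodrigues(M[:3,:3])[0],M[:3,3],c['intrinsics'],c['distortion'])[0].reshape(-1,2)
def blob(c,box,thr=22):
    x0,y0,x1,y1=box; lab=cv2.cvtColor(np.ascontiguousarray(c['pixels'][y0:y1,x0:x1]),cv2.COLOR_RGB2LAB).astype(float)
    bg=np.median(np.r_[lab[0],lab[-1],lab[:,0],lab[:,-1]],axis=0)
    m=(np.linalg.norm(lab-bg,axis=2)>thr).astype(np.uint8)
    n,L,s,_=cv2.connectedComponentsWithStats(m); k=1+np.argmax(s[1:,4])
    ct=max(cv2.findContours((L==k).astype(np.uint8),cv2.RETR_EXTERNAL,cv2.CHAIN_APPROX_NONE)[0],key=cv2.contourArea)
    return ct.reshape(-1,2)+[x0,y0]
def rect(c,box,z,thr=22):
    w=world(c,blob(c,box,thr),z); (cx,cy),(a,b),t=cv2.minAreaRect((w*1000).astype(np.float32))
    if b>a: a,b,t=b,a,t+90
    return np.round([cx,cy,a,b,(t+90)%180-90],1)   # mm, long-axis angle in deg
E
python3 - <<'E'
from h import *
c=robot.capture('top')
B=dict(blue=((450,185,555,268),.014),yellow=((122,210,226,298),.014),pot_red=((362,130,404,168),.06),strip=((258,260,292,294),.07),amber=((366,255,402,288),.047),
 slide=((245,180,300,243),.034),purple=((306,254,350,310),.024),green_pot=((308,134,346,170),.06),blue_b=((366,194,400,224),.047),green_c=((246,136,284,188),.024))
im=c['pixels'][:,:,::-1].copy(); big=cv2.resize(im,None,fx=4,fy=4,interpolation=cv2.INTER_CUBIC)
for n,(b,z) in B.items():
    r=rect(c,b,z); print(n,r)
    q=cv2.boxPoints(((r[0],r[1]),(r[2],r[3]),float(r[4])))/1000
    p=pix(c,np.c_[q,np.full(4,z)]); cv2.polylines(big,[(p*4).astype(int)],True,(255,255,255),1)
cv2.imwrite('pics/crop.png',big[4*125:4*310,4*240:4*410])
E
```

```text
blue [ 528.6 -354.4  165.   120.5  -86.6]
yellow [487.6 316.  162.5 119.1 -82.1]
pot_red [ 676.  -109.2   57.1   47.1   -2.3]
strip [433.7 103.5  40.1  34.5  43.8]
amber [ 441.6 -102.5   34.2   32.6  -46.8]
slide [563.9 110.3  92.9  44.9  17.6]
purple [423.9   1.   81.2  40.8  12.5]
green_pot [ 6.715e+02  6.000e-01  5.460e+01  4.300e+01 -1.600e+00]
blue_b [ 560.8 -105.    39.9   32.2  -28.3]
green_c [651.2 127.1  52.1  43.4  -9.9]
```

View pics/crop.png

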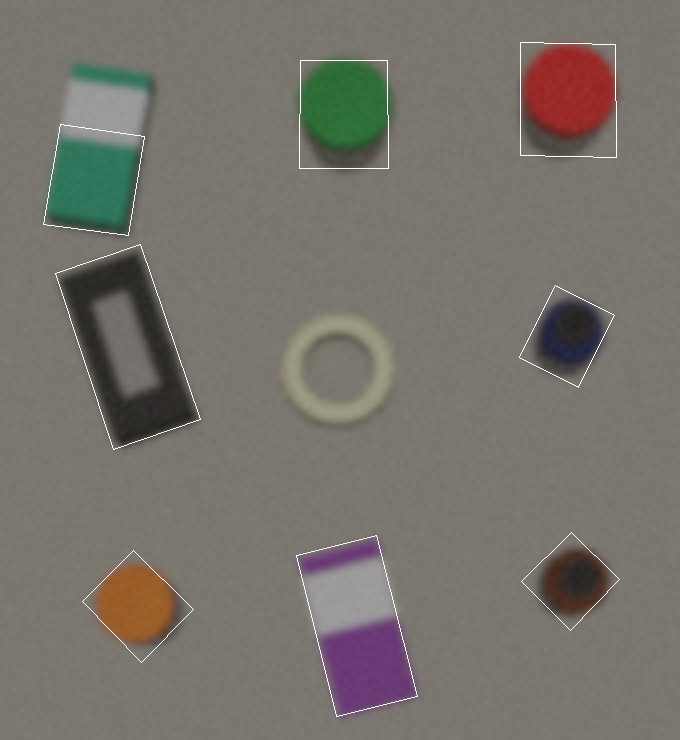

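The crop confirms the choices: red lid (569,90), orange cap (136,604), amber bottle (577,580), black box (127,347) and purple carton (357,626). The look-alikes there are green and blue. Next I'll refine the cylinder centres, turn the tool square to the world axes and move toward the red pot.

```bash
cat >> h.py <<'E'
from scipy.spatial.transform import Rotation as Ro
def need(x,y,z,psi):
    """shift (tool axes, after turning) and turn to bring the grasp point to x,y,z with tool x at psi deg, pointing down"""
    o=robot.get_obs(); R=Ro.from_rotvec(o['tool_rot']); g=o['ee_pos']+R.apply([0,0,.147])
    T=Ro.from_euler('z',psi,degrees=True)*Ro.from_rotvec([np.pi,0,0])
    print('t',round(float(o['clock']),2),'grasp',g.round(4),'open',round(float(o['opening']),4),'shift',T.inv().apply(np.array([x,y,z])-g).round(4),'turn',(R.inv()*T).as_rotvec().round(4))
E
python3 - <<'E'
from h import *
c=robot.capture('top')
for n,u,z in(('red',(569,90),.062),('strip',(136,604),.072),('bulb',(580,578),.072),('amberbody',(573,583),.044),('slide',(125,345),.034)):
    print(n,world(c,[[240+u[0]/4-.4,125+u[1]/4-.4]],z).round(4))
need(.676,-.109,.2,0)
E
python3 -m handwheel '[[[0,0,0],[0,0,0.116],1],[[0,0,0],[0,0,0.116],1],[[0,0,0],[0,0,0.116],1],[[0,0,0],[0,0,0.116],1],[[0.03,-0.034,0],[0,0,0],1],[[0.03,-0.034,0],[0,0,0],1],[[0.03,-0.034,0],[0,0,0],1],[[0.03,-0.034,0],[0,0,0],1]]'
python3 -c "
from h import *
need(.676,-.109,.2,0)"
```

```text
red [[ 0.6811 -0.1089]]
strip [[0.4353 0.1049]]
bulb [[ 0.442  -0.1036]]
amberbody [[ 0.4416 -0.103 ]]
slide [[0.5654 0.1122]]
t 0.2 grasp [ 0.28   -0.5584  0.2573] open 0.0882 shift [ 0.396  -0.4494  0.0573] turn [-1.000e-03  3.000e-04  4.649e-01]
clock: 1.0
ee_pos: [0.401, -0.4211, 0.4046]
tool_rot: [-3.141, -0.001, -0.0]
contact_force: [1.3, -0.1, -0.5]
opening: 0.0881
grip_force: 0.0
t 1.0 grasp [ 0.401  -0.4211  0.2576] open 0.0881 shift [ 0.275  -0.3121  0.0576] turn [-0.0002 -0.      0.0006]
```

```bash
python3 -m handwheel '[[[0.035,-0.039,0.007],[0,0,0],1],[[0.035,-0.039,0.007],[0,0,0],1],[[0.035,-0.039,0.007],[0,0,0],1],[[0.035,-0.039,0.007],[0,0,0],1],[[0.035,-0.039,0.007],[0,0,0],1],[[0.035,-0.039,0.007],[0,0,0],1],[[0.035,-0.039,0.007],[0,0,0],1],[[0.035,-0.039,0.007],[0,0,0],1]]' >/dev/null
python3 -m handwheel '[[[0,0,0],[0,0,0],1],[[0,0,0],[0,0,0],1]]'
python3 - <<'E'
from h import *
need(.681,-.109,.055,0)
c=robot.capture('wrist'); cv2.imwrite('pics/w1.png',c['pixels'][:,:,::-1]); print(c['extrinsics'].round(3).tolist(),c['intrinsics'].tolist())
print(pix(c,[[.681,-.109,.062]]))
E
```

```text
clock: 2.0
ee_pos: [0.6651, -0.1254, 0.3509]
tool_rot: [-3.141, -0.007, 0.002]
contact_force: [-0.7, -1.2, -0.1]
opening: 0.088
grip_force: 0.0
t 2.0 grasp [ 0.6649 -0.1253  0.2039] open 0.088 shift [ 0.0161 -0.0163  0.1489] turn [-0.0006  0.0011  0.0042]
[[0.004, -0.952, -0.305, 0.744], [-1.0, -0.004, -0.001, -0.125], [0.0, 0.305, -0.952, 0.332], [0.0, 0.0, 0.0, 1.0]] [[422.520773835506, 0.0, 329.3305662176578], [0.0, 422.520773835506, 245.72929942704732], [0.0, 0.0, 1.0]]
[[304.27856352 211.54561057]]
```

View pics/w1.png

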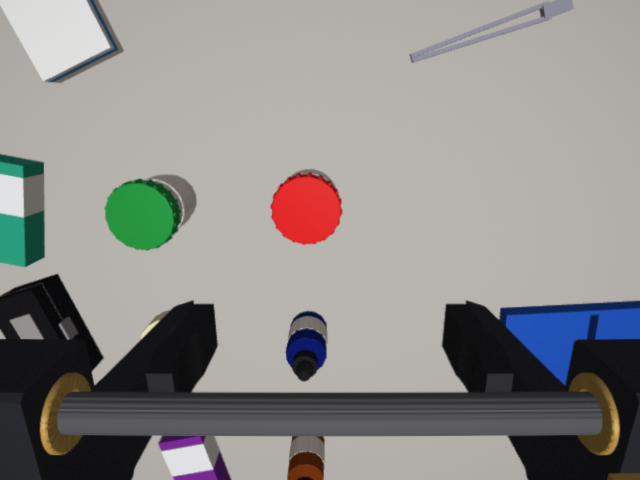

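The red lid is at (306,208) in the wrist view, within about 2 mm of the prediction. I'll go down on the lid and grip it.

```bash
python3 -m handwheel '[[[0.017,-0.016,0],[0,0,0],1],[[0,0,0.03],[0,0,0],1],[[0,0,0.03],[0,0,0],1],[[0,0,0.03],[0,0,0],1],[[0,0,0.03],[0,0,0],1],[[0,0,0.029],[0,0,0],1],[[0,0,0],[0,0,0],1],[[0,0,0],[0,0,0],1]]'
python3 -c "
from h import *
need(.682,-.109,.055,0)"
python3 -m handwheel '[[[0,0,0],[0,0,0],0.3],[[0,0,0],[0,0,0],0.3],[[0,0,0],[0,0,0],0.3],[[0,0,0],[0,0,0],0.3],[[0,0,0],[0,0,0],0.3],[[0,0,0],[0,0,0],0.3]]' 15
python3 -m handwheel '[[[0,0,-0.03],[0,0,0],0.3],[[0,0,-0.04],[0,0,0],0.3],[[0,0,-0.04],[0,0,0],0.3],[[0,0,-0.03],[0,0,0],0.3],[[0,0,0],[0,0,0],0.3]]'
python3 - <<'E'
from h import *
a=np.radians(3.4); t=np.array([.5286,-.3544]); u=np.array([-np.sin(a),np.cos(a)])
print('bays',t+.039*u,t-.039*u); p=t+.042*u
need(*p,.06,0)
E
```

```text
clock: 2.85
ee_pos: [0.6812, -0.1131, 0.2033]
tool_rot: [3.141, -0.002, -0.001]
contact_force: [1.2, 0.1, 0.8]
opening: 0.0883
grip_force: 0.0
t 2.85 grasp [ 0.6811 -0.1132  0.0563] open 0.0883 shift [ 0.0009 -0.0042  0.0013] turn [ 0.0011  0.0005 -0.0014]
clock: 3.45
ee_pos: [0.6817, -0.1112, 0.203]
tool_rot: [-3.142, -0.002, -0.001]
contact_force: [-0.1, 0.8, 1.9]
opening: 0.0452
grip_force: 15.0
clock: 3.95
ee_pos: [0.6832, -0.1117, 0.348]
tool_rot: [3.14, 0.001, 0.015]
contact_force: [-0.6, 0.0, 0.1]
opening: 0.0447
grip_force: 15.0
bays [ 0.52628705 -0.31546865] [ 0.53091295 -0.39333135]
t 3.95 grasp [ 0.6847 -0.1119  0.201 ] open 0.0447 shift [-0.1585  0.2006  0.141 ] turn [ 0.0014 -0.0097  0.0005]
```

```bash
python3 -m handwheel '[[[-0.02,0.025,0],[0,0,0],0.3],[[-0.03,0.038,0],[0,0,0],0.3],[[-0.03,0.038,0],[0,0,0],0.3],[[-0.03,0.038,0],[0,0,0],0.3],[[-0.03,0.038,0],[0,0,0],0.3],[[-0.018,0.0235,0],[0,0,0],0.3],[[0,0,0],[0,0,0],0.3],[[0,0,0],[0,0,0],0.3]]'
python3 - <<'E'
from h import *
need(.526,-.3125,.06,0)
c=robot.capture('wrist'); cv2.imwrite('pics/w2.png',c['pixels'][:,:,::-1])
c=robot.capture('side'); cv2.imwrite('pics/s2.png',c['pixels'][60:260,250:550,::-1].repeat(2,0).repeat(2,1))
E
```

```text
clock: 4.75
ee_pos: [0.5232, -0.3122, 0.3419]
tool_rot: [-3.141, 0.001, 0.002]
contact_force: [0.3, 0.4, -0.9]
opening: 0.0453
grip_force: 15.0
t 4.75 grasp [ 0.523  -0.3121  0.1949] open 0.0453 shift [0.003  0.0004 0.1349] turn [-0.0011  0.0012 -0.0008]
```

View pics/w2.png

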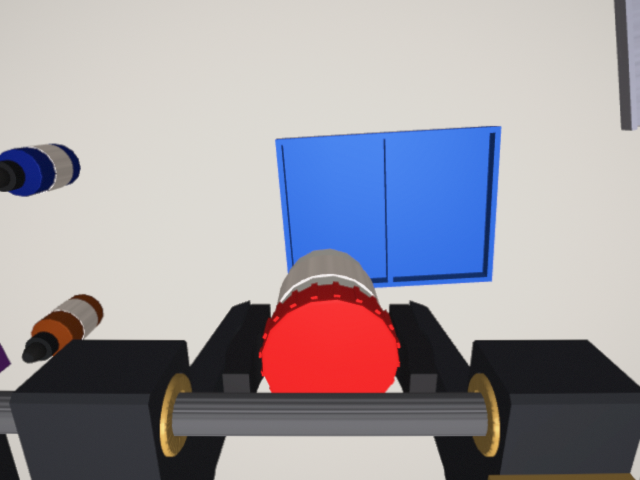

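The pot hangs upright at (330,320). The near bay, about (335,210), lies ahead of it as planned, so I'll lower it.

```bash
python3 -m handwheel '[[[0.003,0,0.03],[0,0,0],0.3],[[0,0,0.03],[0,0,0],0.3],[[0,0,0.03],[0,0,0],0.3],[[0,0,0.025],[0,0,0],0.3],[[0,0,0.01],[0,0,0],0.3],[[0,0,0.005],[0,0,0],0.3],[[0,0,0.003],[0,0,0],0.3],[[0,0,0],[0,0,0],0.3]]'
python3 -c "
from h import *
need(.526,-.3125,.06,0)"
```

```text
clock: 5.65
ee_pos: [0.5273, -0.3119, 0.2104]
tool_rot: [3.141, 0.002, 0.002]
contact_force: [0.2, -0.7, -0.5]
opening: 0.0449
grip_force: 15.0
t 5.65 grasp [ 0.5275 -0.3119  0.0634] open 0.0449 shift [-0.0015  0.0006  0.0034] turn [ 0.0006 -0.0013  0.0012]
```

```bash
python3 -m handwheel '[[[0,0,0.003],[0,0,0],0.3],[[0,0,0],[0,0,0],0.3],[[0,0,0],[0,0,0],0.65],[[0,0,0],[0,0,0],0.65],[[0,0,0],[0,0,0],0.65],[[0,0,-0.03],[0,0,0],0.65],[[0,0,-0.05],[0,0,0],0.65],[[0,0,-0.05],[0,0,0],0.65]]'
python3 -m handwheel '[[[0,-0.02,-0.01],[0,0,0],1],[[-0.015,-0.045,0],[0,0,0],1],[[-0.015,-0.045,0],[0,0,0],1],[[-0.015,-0.045,0],[0,0,0],1],[[-0.015,-0.045,0],[0,0,0],1],[[-0.015,-0.045,0],[0,0,0],1],[[-0.015,-0.045,0],[0,0,0],1],[[-0.002,-0.045,0],[0,0,0],1]]' >/dev/null
python3 -m handwheel '[[[0,-0.045,0],[0,0,0],1],[[0,-0.03,0],[0,0,0],1],[[0,0,0],[0,0,0],1],[[0,0,0],[0,0,0],1],[[0,0,0],[0,0,0],1]]'
python3 - <<'E'
from h import *
need(.4353,.1049,.063,0)
c=robot.capture('wrist'); cv2.imwrite('pics/w3.png',c['pixels'][:,:,::-1])
h=cv2.cvtColor(c['pixels'],cv2.COLOR_RGB2HSV); m=((abs(h[...,0].astype(int)-12)<8)&(h[...,1]>170)&(h[...,2]>150)).astype(np.uint8)
n,L,s,ce=cv2.connectedComponentsWithStats(m); k=1+np.argmax(s[1:,4]); print(s[k],ce[k],world(c,[ce[k]],.07),'expected',pix(c,[[.4353,.1049,.072]]))
c=robot.capture('top'); print('blue',rect(c,(450,185,555,268),.014))
E
```

```text
clock: 6.45
ee_pos: [0.5264, -0.3117, 0.3377]
tool_rot: [-3.141, -0.001, 0.003]
contact_force: [1.9, -0.3, -0.7]
opening: 0.0575
grip_force: 0.0
clock: 7.75
ee_pos: [0.4344, 0.0967, 0.3468]
tool_rot: [3.141, -0.002, -0.0]
contact_force: [0.1, -0.3, -0.0]
opening: 0.0882
grip_force: 0.0
t 7.75 grasp [0.4344 0.0965 0.1998] open 0.0882 shift [ 0.0009 -0.0084  0.1368] turn [ 0.0009  0.0001 -0.0013]
[ 288  213   56   54 2403] [315.25343321 239.64585934] [[0.43517538 0.10517883]] expected [[315.59674315 240.37355236]]
blue [ 528.9 -354.5  165.7  121.2  -86.6]
```

```bash
python3 -m handwheel '[[[0.001,-0.008,0.01],[0,0,0],1],[[0,0,0.03],[0,0,0],1],[[0,0,0.03],[0,0,0],1],[[0,0,0.03],[0,0,0],1],[[0,0,0.025],[0,0,0],1],[[0,0,0.012],[0,0,0],1],[[0,0,0],[0,0,0],1],[[0,0,0],[0,0,0],1]]'
python3 -c "
from h import *
need(.4353,.105,.063,0)"
python3 -m handwheel '[[[0,0,0],[0,0,0],0.2],[[0,0,0],[0,0,0],0.2],[[0,0,0],[0,0,0],0.2],[[0,0,0],[0,0,0],0.2],[[0,0,0],[0,0,0],0.2],[[0,0,0],[0,0,0],0.2],[[0,0,0],[0,0,0],0.2]]' 15
python3 -m handwheel '[[[0,0,-0.03],[0,0,0],0.2],[[0,0,-0.04],[0,0,0],0.2],[[0,0,-0.04],[0,0,0],0.2],[[0,0,-0.03],[0,0,0],0.2],[[0.01,0.02,0],[0,0,0],0.2],[[0.01,0.04,0],[0,0,0],0.2],[[0.01,0.04,0],[0,0,0],0.2],[[0.01,0.04,0],[0,0,0],0.2]]'
python3 -m handwheel '[[[0.01,0.04,0],[0,0,0],0.2],[[0.01,0.04,0],[0,0,0],0.2],[[0.01,0.04,0],[0,0,0],0.2],[[0.01,0.04,0],[0,0,0],0.2],[[0.01,0.04,0],[0,0,0],0.2],[[0,0.04,0],[0,0,0],0.2],[[0,0.04,0],[0,0,0],0.2],[[0,0.04,0],[0,0,0],0.2]]' >/dev/null
python3 -m handwheel '[[[0,0.03,0],[0,0,0],0.2],[[0,0.02,0],[0,0,0],0.2],[[0,0,0],[0,0,0],0.2],[[0,0,0],[0,0,0],0.2],[[0,0,0],[0,0,0],0.2]]'
python3 -c "
from h import *
need(.531,-.396,.067,0)"
```

```text
clock: 8.65
ee_pos: [0.4356, 0.1059, 0.21]
tool_rot: [3.142, 0.001, 0.0]
contact_force: [0.6, -0.0, 0.2]
opening: 0.0879
grip_force: 0.0
t 8.65 grasp [0.4356 0.1059 0.063 ] open 0.0879 shift [-0.0003  0.0009  0.    ] turn [ 0.0001 -0.0002  0.0004]
clock: 9.35
ee_pos: [0.4355, 0.106, 0.2098]
tool_rot: [3.141, 0.001, 0.0]
contact_force: [-0.4, 0.3, 0.4]
opening: 0.036
grip_force: 15.0
clock: 10.15
ee_pos: [0.4756, -0.0353, 0.3498]
tool_rot: [3.142, 0.003, -0.0]
contact_force: [0.6, -0.0, -0.2]
opening: 0.036
grip_force: 15.0
clock: 11.45
ee_pos: [0.5264, -0.4019, 0.3495]
tool_rot: [-3.14, -0.005, 0.0]
contact_force: [0.9, -0.6, 0.5]
opening: 0.0365
grip_force: 15.0
t 11.45 grasp [ 0.5264 -0.4016  0.2025] open 0.0365 shift [ 0.0046 -0.0056  0.1355] turn [-0.0021  0.0003  0.0032]
```

```bash
python3 -m handwheel '[[[0.005,-0.006,0.02],[0,0,0],0.2],[[0,0,0.03],[0,0,0],0.2],[[0,0,0.03],[0,0,0],0.2],[[0,0,0.03],[0,0,0],0.2],[[0,0,0.015],[0,0,0],0.2],[[0,0,0.008],[0,0,0],0.2],[[0,0,0.003],[0,0,0],0.2],[[0,0,0],[0,0,0],0.2]]'
python3 -c "
from h import *
need(.531,-.396,.066,0)"
```

```text
clock: 12.25
ee_pos: [0.5313, -0.3979, 0.2146]
tool_rot: [3.141, 0.002, 0.002]
contact_force: [0.6, -0.4, 0.1]
opening: 0.0358
grip_force: 15.0
t 12.25 grasp [ 0.5315 -0.3981  0.0676] open 0.0358 shift [-0.0005 -0.0021  0.0016] turn [ 0.0008 -0.0012  0.0011]
```

```bash
python3 -m handwheel '[[[0,-0.001,0.002],[0,0,0],0.2],[[0,0,0],[0,0,0],0.2],[[0,0,0],[0,0,0],0.6],[[0,0,0],[0,0,0],0.6],[[0,0,0],[0,0,0],0.6],[[0,0,-0.03],[0,0,0],0.6],[[0,0,-0.05],[0,0,0],0.6],[[0,0,-0.05],[0,0,0],0.6]]'
python3 -m handwheel '[[[-0.01,-0.02,0],[0,0,0],1],[[-0.015,-0.045,0],[0,0,0],1],[[-0.015,-0.045,0],[0,0,0],1],[[-0.015,-0.045,0],[0,0,0],1],[[-0.015,-0.045,0],[0,0,0],1],[[-0.01,-0.045,0],[0,0,0],1],[[-0.01,-0.035,0],[0,0,0],1],[[0,-0.015,0],[0,0,0],1]]'
python3 -m handwheel '[[[0,0,0],[0,0,0],1],[[0,0,0],[0,0,0],1],[[0,0,0],[0,0,0],1]]' >/dev/null
python3 - <<'E'
from h import *
need(.4418,-.1033,.035,0)
c=robot.capture('top'); print('blue',rect(c,(450,185,555,268),.014))
cv2.imwrite('pics/t4.png',c['pixels'][170:280,430:560,::-1].repeat(3,0).repeat(3,1))
w=robot.capture('wrist')['pixels'][:,:,::-1]; a=cv2.resize(c['pixels'][170:280,430:560,::-1],(400,338)); b=cv2.resize(w,(400,300))
cv2.imwrite('pics/c4.png',np.hstack([a[:300],b]))
E
```

```text
clock: 13.05
ee_pos: [0.5305, -0.3967, 0.3425]
tool_rot: [-3.14, -0.001, 0.003]
contact_force: [0.5, 0.0, 0.6]
opening: 0.0528
grip_force: 0.0
clock: 13.85
ee_pos: [0.4391, -0.0985, 0.3419]
tool_rot: [-3.14, -0.009, 0.004]
contact_force: [0.1, -0.6, -1.0]
opening: 0.0881
grip_force: 0.0
t 14.15 grasp [ 0.441  -0.1036  0.1949] open 0.0881 shift [ 0.0008 -0.0003  0.1599] turn [ 0.001  -0.0008 -0.0015]
blue [ 517.2 -338.8  204.3  141.7  -86.5]
```

View pics/c4.png

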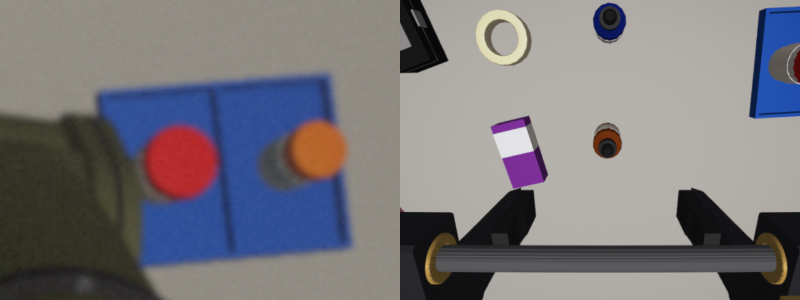

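Both urine-kit items stand upright in their bays, red at (180,160) and orange at (318,150). The amber bottle at (607,145) is under the gripper.

```bash
python3 -m handwheel '[[[0.001,0,0.03],[0,0,0],1],[[0,0,0.04],[0,0,0],1],[[0,0,0.04],[0,0,0],1],[[0,0,0.03],[0,0,0],1],[[0,0,0.012],[0,0,0],1],[[0,0,0.007],[0,0,0],1],[[0,0,0],[0,0,0],1],[[0,0,0],[0,0,0],1]]'
python3 -c "
from h import *
need(.4418,-.1033,.036,0)"
python3 -m handwheel '[[[0,0,0],[0,0,0],0.2],[[0,0,0],[0,0,0],0.2],[[0,0,0],[0,0,0],0.2],[[0,0,0],[0,0,0],0.2],[[0,0,0],[0,0,0],0.2],[[0,0,0],[0,0,0],0.2],[[0,0,0],[0,0,0],0.2]]' 15
python3 -m handwheel '[[[0,0,-0.03],[0,0,0],0.2],[[0,0,-0.05],[0,0,0],0.2],[[0,0,-0.05],[0,0,0],0.2],[[0,0,-0.03],[0,0,0],0.2],[[0,-0.02,0],[0,0,0],0.2],[[0.005,-0.04,0],[0,0,0],0.2],[[0.005,-0.04,0],[0,0,0],0.2],[[0.005,-0.04,0],[0,0,0],0.2]]'
python3 -m handwheel '[[[0.005,-0.04,0],[0,0,0],0.2],[[0.005,-0.04,0],[0,0,0],0.2],[[0.005,-0.04,0],[0,0,0],0.2],[[0.005,-0.04,0],[0,0,0],0.2],[[0.005,-0.04,0],[0,0,0],0.2],[[0,-0.04,0],[0,0,0],0.2],[[0,-0.04,0],[0,0,0],0.2],[[0,-0.02,0],[0,0,0],0.2]]' >/dev/null
python3 -m handwheel '[[[0,-0.02,0],[0,0,0],0.2],[[0,0,0],[0,0,0],0.2],[[0,0,0],[0,0,0],0.2],[[0,0,0],[0,0,0],0.2],[[0,0,0],[0,0,0],0.2]]'
python3 -c "
from h import *
need(.4816,.3596,.039,0)
c=robot.capture('wrist'); cv2.imwrite('pics/w5.png',c['pixels'][:,:,::-1]); print(pix(c,[[.4816,.3596,.003]]))"
```

```text
clock: 15.05
ee_pos: [0.4477, -0.1038, 0.1871]
tool_rot: [-3.14, -0.0, 0.01]
contact_force: [0.5, -0.4, 0.5]
opening: 0.088
grip_force: 0.0
t 15.05 grasp [ 0.4468 -0.1036  0.0401] open 0.088 shift [-0.005  -0.0003  0.0041] turn [-0.0013  0.0065  0.0001]
clock: 15.75
ee_pos: [0.4473, -0.1033, 0.1863]
tool_rot: [-3.14, -0.001, 0.013]
contact_force: [0.4, -0.7, 0.8]
opening: 0.0343
grip_force: 0.3
clock: 16.55
ee_pos: [0.4633, 0.0376, 0.3465]
tool_rot: [-3.14, -0.0, 0.013]
contact_force: [0.2, -0.3, -0.8]
opening: 0.0318
grip_force: 15.0
clock: 17.85
ee_pos: [0.4886, 0.3547, 0.3469]
tool_rot: [-3.141, 0.002, 0.013]
contact_force: [0.1, 0.6, -1.1]
opening: 0.0314
grip_force: 15.0
t 17.85 grasp [0.4874 0.3548 0.1999] open 0.0314 shift [-0.0058 -0.0048  0.1609] turn [-0.0007  0.0084 -0.0015]
[[323.18008337 220.99700907]]
```

View pics/w5.png

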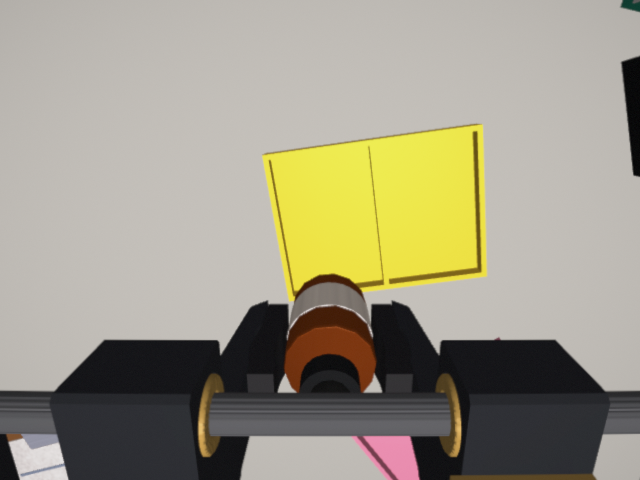

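The bottle is upright in hand at (330,330), with the yellow far bay ahead at (323,221). The grip was still closing as I lifted, so I'll feel for the floor gently.

```bash
python3 -m handwheel '[[[0,-0.005,0.02],[0,0.008,0],0.2],[[0,0,0.03],[0,0,0],0.2],[[0,0,0.03],[0,0,0],0.2],[[0,0,0.03],[0,0,0],0.2],[[0,0,0.02],[0,0,0],0.2],[[0,0,0.012],[0,0,0],0.2],[[0,0,0],[0,0,0],0.2],[[0,0,0],[0,0,0],0.2]]'
python3 -c "
from h import *
need(.4866,.3596,.043,0)
c=robot.capture('side'); a=c['pixels'][300:420,150:280,::-1]; cv2.imwrite('pics/s5.png',cv2.resize(a,None,fx=4,fy=4)); print(pix(c,[[.4816,.3596,.003],[.4816,.3596,.077]])-[150,300])"
```

```text
clock: 18.7
ee_pos: [0.4885, 0.3616, 0.2056]
tool_rot: [-3.139, -0.001, -0.001]
contact_force: [0.0, 0.2, -0.8]
opening: 0.0315
grip_force: 15.0
t 18.7 grasp [0.4886 0.362  0.0586] open 0.0315 shift [-0.002   0.0024  0.0156] turn [-0.0024 -0.0008  0.0004]
[[48.1659891  81.07450617]
 [41.43249705 57.21076852]]
```

View pics/s5.png

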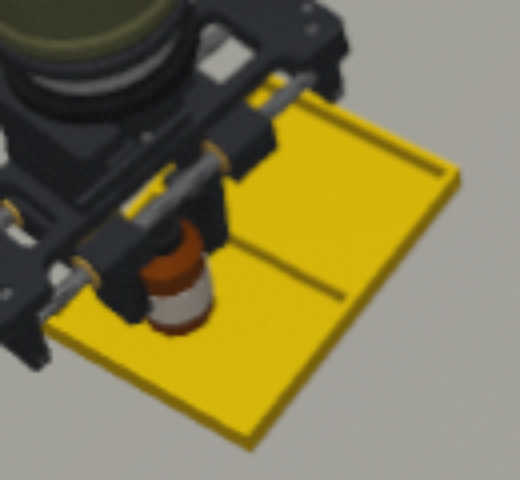

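The bottle hangs just above the far bay, with its base at crop (180,330). I'll keep lowering.

```bash
python3 -m handwheel '[[[0,0,0.006],[0,0,0],0.2],[[0,0,0.004],[0,0,0],0.2],[[0,0,0],[0,0,0],0.2],[[0,0,0],[0,0,0],0.2]]'
python3 -m handwheel '[[[0,0,0.003],[0,0,0],0.2],[[0,0,0],[0,0,0],0.2],[[0,0,0],[0,0,0],0.2]]'
python3 -m handwheel '[[[0,0,0.002],[0,0,0],0.2],[[0,0,0],[0,0,0],0.2],[[0,0,0],[0,0,0],0.2]]'
python3 -c "
from h import *
need(.4866,.3596,.043,0)"
```

```text
clock: 19.15
ee_pos: [0.488, 0.3617, 0.1949]
tool_rot: [-3.14, -0.001, 0.0]
contact_force: [0.3, -0.5, -0.9]
opening: 0.0314
grip_force: 15.0
clock: 19.45
ee_pos: [0.4886, 0.3619, 0.1929]
tool_rot: [-3.139, -0.001, -0.003]
contact_force: [0.1, 0.6, 6.2]
opening: 0.0316
grip_force: 15.0
clock: 19.75
ee_pos: [0.4888, 0.3619, 0.1923]
tool_rot: [-3.138, -0.001, -0.003]
contact_force: [-2.8, -2.7, 17.0]
opening: 0.0312
grip_force: 15.0
t 19.75 grasp [0.4891 0.3624 0.0453] open 0.0312 shift [-0.0025  0.0028  0.0023] turn [-0.0033 -0.0022  0.0006]
```

Floor contact at 17 N. I'll back off 2 mm, release and go to the slide box, turning the tool to its angle of about 17.6°.

```bash
python3 -m handwheel '[[[0,0,-0.002],[0,0,0],0.2],[[0,0,0],[0,0,0],0.2],[[0,0,0],[0,0,0],0.6],[[0,0,0],[0,0,0],0.6],[[0,0,0],[0,0,0],0.6],[[0,0,-0.03],[0,0,0],0.6],[[0,0,-0.05],[0,0,0],0.6],[[0,0,-0.05],[0,0,0],0.6]]'
python3 -m handwheel '[[[0,0.02,-0.02],[0,0,0],1],[[0.015,0.045,0],[0,0,0],1],[[0.015,0.045,0],[0,0,0],1],[[0.015,0.045,0],[0,0,0],1],[[0.015,0.045,0],[0,0,0],1],[[0.01,0.035,0],[0,0,0],1],[[0,0.01,0],[0,0,0],1],[[0,0,0],[0,0,-0.1],1]]' >/dev/null
python3 -m handwheel '[[[0,0,0],[0,0,-0.1],1],[[0,0,0],[0,0,-0.1],1],[[0,0,0],[0,0,0],1],[[0,0,0],[0,0,0],1],[[0,0,0],[0,0,0],1]]'
python3 - <<'E'
from h import *
need(.5654,.1122,.03,17.6)
c=robot.capture('wrist'); a=np.radians(17.6); R=np.array([[np.cos(a),-np.sin(a)],[np.sin(a),np.cos(a)]])
q=np.array([.5654,.1122])+np.array([[43,21],[43,-21],[-43,-21],[-43,21]])/1000@R.T
im=c['pixels'][:,:,::-1].copy(); p=pix(c,np.c_[q,np.full(4,.034)]); cv2.polylines(im,[p.astype(int)],True,(0,0,255),1); print(p)
t=robot.capture('top'); print('yellow',rect(t,(122,210,226,298),.014))
cv2.imwrite('pics/w6.png',np.hstack([cv2.resize(im,(400,300)),cv2.resize(t['pixels'][200:300,115:248,::-1],(400,300))]))
E
```

```text
clock: 20.55
ee_pos: [0.4877, 0.3612, 0.3224]
tool_rot: [-3.141, -0.001, 0.003]
contact_force: [0.2, 0.5, -0.0]
opening: 0.0527
grip_force: 0.0
clock: 21.85
ee_pos: [0.5581, 0.117, 0.3413]
tool_rot: [-3.104, -0.469, 0.0]
contact_force: [0.1, 1.0, 0.2]
opening: 0.0882
grip_force: 0.0
t 21.85 grasp [0.558  0.1173 0.1943] open 0.0882 shift [0.0055 0.007  0.1643] turn [-0.002  -0.0002 -0.0073]
[[308.14742108 158.60338134]
 [370.61737326 158.17447696]
 [368.00811368 277.19507298]
 [310.75498358 277.5463235 ]]
yellow [490.  375.2 178.1 102.5  -2. ]
```

View pics/w6.png

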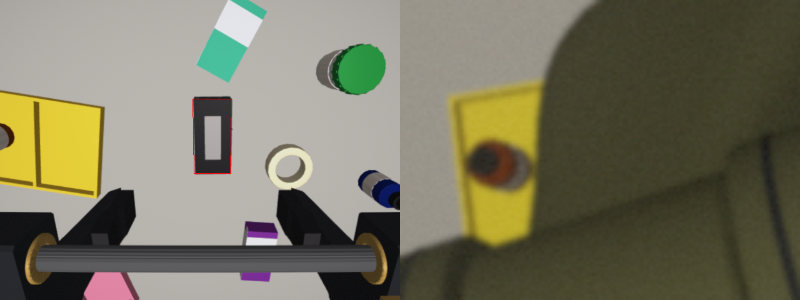

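The slide box matches its fitted outline, with its centre at (212,135), and the amber bottle stands in the yellow far bay at (490,165). I'll grip the box and carry it over.

```bash
python3 -m handwheel '[[[0.005,0.007,0.03],[0,0,-0.007],0.78],[[0,0,0.04],[0,0,0],0.78],[[0,0,0.04],[0,0,0],0.78],[[0,0,0.03],[0,0,0],0.78],[[0,0,0.015],[0,0,0],0.78],[[0,0,0.006],[0,0,0],0.78],[[0,0,0],[0,0,0],0.78],[[0,0,0],[0,0,0],0.78]]'
python3 -c "
from h import *
need(.5654,.1122,.032,17.6)"
python3 -m handwheel '[[[0,0,0],[0,0,0],0.3],[[0,0,0],[0,0,0],0.3],[[0,0,0],[0,0,0],0.3],[[0,0,0],[0,0,0],0.3],[[0,0,0],[0,0,0],0.3],[[0,0,0],[0,0,0],0.3],[[0,0,0],[0,0,0],0.3]]' 20
python3 -m handwheel '[[[0,0,-0.03],[0,0,0],0.3],[[0,0,-0.05],[0,0,0],0.3],[[0,0,-0.05],[0,0,0],0.3],[[0,0,-0.03],[0,0,0.085],0.3],[[0,0,0],[0,0,0.085],0.3],[[-0.01,-0.025,0],[0,0,0],0.3],[[-0.01,-0.035,0],[0,0,0],0.3],[[-0.01,-0.035,0],[0,0,0],0.3]]'
python3 -m handwheel '[[[-0.01,-0.035,0],[0,0,0],0.3],[[-0.009,-0.035,0],[0,0,0],0.3],[[0,-0.008,0],[0,0,0],0.3],[[0,0,0],[0,0,0],0.3],[[0,0,0],[0,0,0],0.3],[[0,0,0],[0,0,0],0.3]]'
python3 - <<'E'
from h import *
need(.493,.2774,.036,7.9)
c=robot.capture('wrist'); a=np.radians(7.9); R=np.array([[np.cos(a),-np.sin(a)],[np.sin(a),np.cos(a)]])
q=np.array([.4876,.316])+np.array([[59,80],[59,-80],[-59,-80],[-59,80],[-59,0],[59,0]])/1000@R.T
im=c['pixels'][:,:,::-1].copy(); p=pix(c,np.c_[q,np.full(6,.014)]); cv2.polylines(im,[p.astype(int)],False,(255,0,0),1)
cv2.imwrite('pics/w7.png',im)
E
```

```text
clock: 22.75
ee_pos: [0.5658, 0.1117, 0.1817]
tool_rot: [-3.103, -0.481, -0.004]
contact_force: [-0.1, 0.3, 0.4]
opening: 0.0688
grip_force: 0.0
t 22.75 grasp [0.5661 0.1121 0.0347] open 0.0688 shift [-0.0006 -0.0003  0.0027] turn [-0.0016 -0.0028  0.0004]
clock: 23.45
ee_pos: [0.5652, 0.1116, 0.1809]
tool_rot: [-3.103, -0.481, -0.001]
contact_force: [-1.3, 0.1, 5.8]
opening: 0.0415
grip_force: 20.0
clock: 24.25
ee_pos: [0.5217, 0.2017, 0.3403]
tool_rot: [-3.133, -0.214, 0.001]
contact_force: [-0.2, 0.8, -1.0]
opening: 0.0419
grip_force: 20.0
clock: 24.85
ee_pos: [0.4936, 0.2738, 0.3406]
tool_rot: [-3.134, -0.211, 0.0]
contact_force: [-0.0, -0.2, -1.1]
opening: 0.0421
grip_force: 20.0
t 24.85 grasp [0.4936 0.2739 0.1936] open 0.0421 shift [-1.000e-04 -3.600e-03  1.576e-01] turn [-0.0002  0.     -0.0033]
```

View pics/w7.png

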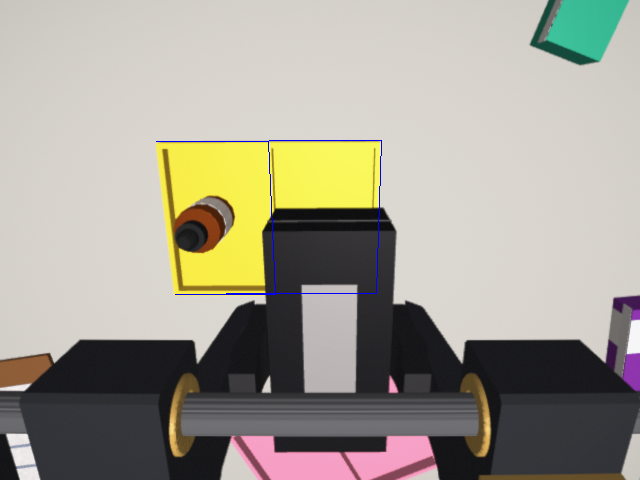

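The tray hasn't moved, since its outline matches. The box at (330,330) is aligned with the near bay, so I'll lower it.

```bash
python3 -m handwheel '[[[0,-0.003,0.03],[0,0,0],0.3],[[0,0,0.04],[0,0,0],0.3],[[0,0,0.04],[0,0,0],0.3],[[0,0,0.025],[0,0,0],0.3],[[0,0,0.012],[0,0,0],0.3],[[0,0,0.006],[0,0,0],0.3],[[0,0,0],[0,0,0],0.3],[[0,0,0],[0,0,0],0.3]]'
python3 -c "
from h import *
need(.493,.2774,.037,7.9)"
```

```text
clock: 25.7
ee_pos: [0.493, 0.2792, 0.1889]
tool_rot: [-3.131, -0.216, -0.003]
contact_force: [-0.4, 0.4, -1.1]
opening: 0.0414
grip_force: 20.0
t 25.7 grasp [0.4933 0.2797 0.0419] open 0.0414 shift [-0.0006  0.0022  0.0049] turn [-0.0026 -0.0021 -0.0005]
```

```bash
python3 -m handwheel '[[[0,0.002,0.003],[0,0,0],0.3],[[0,0,0],[0,0,0],0.3],[[0,0,0.001],[0,0,0],0.3],[[0,0,0],[0,0,0],0.3],[[0,0,0],[0,0,0],0.3]]'
python3 -m handwheel '[[[0,0,0.001],[0,0,0],0.65],[[0,0,0],[0,0,0],0.65],[[0,0,0],[0,0,0],0.65],[[0,0,0],[0,0,0],0.65],[[0,0,-0.03],[0,0,0],0.65],[[0,0,-0.05],[0,0,0],0.65],[[0,0,-0.05],[0,0,0],0.65],[[0,0,-0.03],[0,0,0],0.65]]'
python3 -m handwheel '[[[-0.015,0.03,0],[0,0,0],0.8],[[-0.015,0.04,0],[0,0,0],0.8],[[-0.015,0.04,0],[0,0,0],0.8],[[-0.015,0.04,0],[0,0,0],0.8],[[-0.015,0.04,0],[0,0,0],0.8],[[-0.015,0.04,0],[0,0,0],0.8],[[-0.015,0.035,0],[0,0,0],0.8],[[0,0,0],[0,0,-0.08],0.8]]' >/dev/null
python3 -m handwheel '[[[0,0,0],[0,0,0],0.8],[[0,0,0],[0,0,0],0.8],[[0,0,0],[0,0,0],0.8]]' >/dev/null
python3 - <<'E'
from h import *
need(.4239,.001,.022,12.5)
def box(c,im,x,y,a,l,w,z):
    a=np.radians(a); R=np.array([[np.cos(a),-np.sin(a)],[np.sin(a),np.cos(a)]])
    q=np.array([x,y])+np.array([[l,w],[l,-w],[-l,-w],[-l,w]])/2000@R.T
    cv2.polylines(im,[pix(c,np.c_[q,np.full(4,z)]).astype(int)],True,(0,255,0),1)
c=robot.capture('wrist'); im=c['pixels'][:,:,::-1].copy(); box(c,im,.4239,.001,12.5,80,40,.024)
t=robot.capture('top'); print('yellow',rect(t,(122,210,226,298),.014)); tm=cv2.resize(t['pixels'][200:300,115:248,::-1],(400,300))
cv2.imwrite('pics/w8.png',np.hstack([cv2.resize(im,(400,300)),tm]))
E
```

```text
clock: 26.2
ee_pos: [0.4927, 0.2773, 0.1839]
tool_rot: [-3.132, -0.216, -0.0]
contact_force: [0.1, -0.6, 0.5]
opening: 0.0418
grip_force: 20.0
clock: 27.0
ee_pos: [0.4932, 0.277, 0.3463]
tool_rot: [-3.13, -0.216, -0.006]
contact_force: [1.6, 0.6, -0.1]
opening: 0.0573
grip_force: 0.0
t 28.1 grasp [0.4254 0.0013 0.1953] open 0.0703 shift [-1.600e-03 -1.000e-04  1.733e-01] turn [-0.0022 -0.0009  0.0004]
yellow [487.7 316.  162.9 119.6 -82.1]
```

View pics/w8.png

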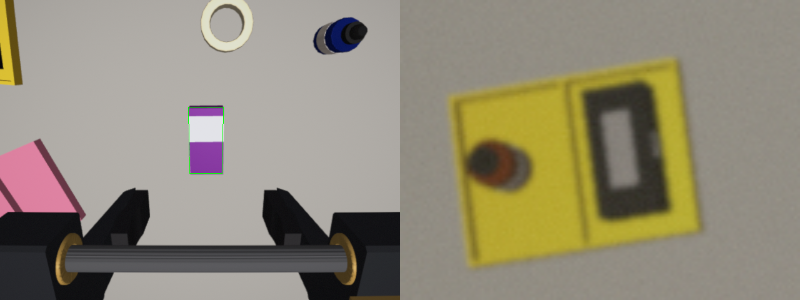

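The box sits squarely in its bay at (625,150) with the amber bottle upright beside it. The carton matches its outline at (206,140), so I'll grip it and carry it over.

```bash
python3 -m handwheel '[[[-0.001,0,0.03],[0,0,0],0.8],[[0,0,0.04],[0,0,0],0.8],[[0,0,0.04],[0,0,0],0.8],[[0,0,0.03],[0,0,0],0.8],[[0,0,0.02],[0,0,0],0.8],[[0,0,0.009],[0,0,0],0.8],[[0,0,0],[0,0,0],0.8],[[0,0,0],[0,0,0],0.8]]'
python3 -c "
from h import *
need(.4239,.001,.024,12.5)"
python3 -m handwheel '[[[0,0,0.001],[0,0,0],0.2],[[0,0,0],[0,0,0],0.2],[[0,0,0],[0,0,0],0.2],[[0,0,0],[0,0,0],0.2],[[0,0,0],[0,0,0],0.2],[[0,0,0],[0,0,0],0.2],[[0,0,0],[0,0,0],0.2]]' 12
python3 -c "
from h import *
need(.4239,.001,.024,12.5)"
python3 -m handwheel '[[[0,0,-0.03],[0,0,0],0.2],[[0,0,-0.05],[0,0,0],0.2],[[0,0,-0.05],[0,0,0],0.2],[[0,0,-0.03],[0,0,0.08],0.2],[[0.015,-0.02,0],[0,0,0],0.2],[[0.015,-0.035,0],[0,0,0],0.2],[[0.015,-0.035,0],[0,0,0],0.2],[[0.015,-0.035,0],[0,0,0],0.2]]'
python3 -m handwheel '[[[0.015,-0.035,0],[0,0,0],0.2],[[0.015,-0.035,0],[0,0,0],0.2],[[0.015,-0.035,0],[0,0,0],0.2],[[0,-0.025,0],[0,0,0],0.2],[[0,-0.009,0],[0,0,0],0.2],[[0,0,0],[0,0,0],0.2],[[0,0,0],[0,0,0],0.2],[[0,0,0],[0,0,0],0.2]]'
python3 - <<'E'
from h import *
need(.493,.277,.061,7.9)
c=robot.capture('wrist'); cv2.imwrite('pics/w9.png',c['pixels'][:,:,::-1])
a=np.radians(7.9); R=np.array([[np.cos(a),-np.sin(a)],[np.sin(a),np.cos(a)]])
q=np.array([.493,.277])+np.array([[43,21],[43,-21],[-43,-21],[-43,21]])/1000@R.T
im=c['pixels'][:,:,::-1].copy(); cv2.polylines(im,[pix(c,np.c_[q,np.full(4,.037)]).astype(int)],True,(0,255,0),1); cv2.imwrite('pics/w9.png',im)
E
```

```text
clock: 29.0
ee_pos: [0.4332, 0.0, 0.2078]
tool_rot: [-3.121, -0.343, 0.025]
contact_force: [-0.0, -0.5, -0.3]
opening: 0.0707
grip_force: 0.0
t 29.0 grasp [4.309e-01 1.000e-04 6.090e-02] open 0.0707 shift [-0.0066 -0.0024  0.0369] turn [-0.0036  0.0154  0.0006]
clock: 29.7
ee_pos: [0.4332, -0.0004, 0.2069]
tool_rot: [-3.121, -0.342, 0.024]
contact_force: [-0.2, -0.2, 0.1]
opening: 0.0184
grip_force: 0.0
t 29.7 grasp [ 4.308e-01 -3.000e-04  5.990e-02] open 0.0184 shift [-0.0065 -0.0028  0.0359] turn [-0.0035  0.0153  0.0001]
clock: 30.5
ee_pos: [0.478, 0.1327, 0.3662]
tool_rot: [-3.133, -0.216, 0.025]
contact_force: [-0.2, -0.6, -0.5]
opening: 0.0176
grip_force: 0.0
clock: 31.3
ee_pos: [0.5037, 0.2735, 0.3656]
tool_rot: [3.133, 0.213, -0.025]
contact_force: [0.6, 1.0, -0.3]
opening: 0.018
grip_force: 0.0
t 31.3 grasp [0.5013 0.2732 0.2187] open 0.018 shift [-0.0077 -0.0049  0.1577] turn [-0.0003  0.016  -0.0021]
```

View pics/w9.png

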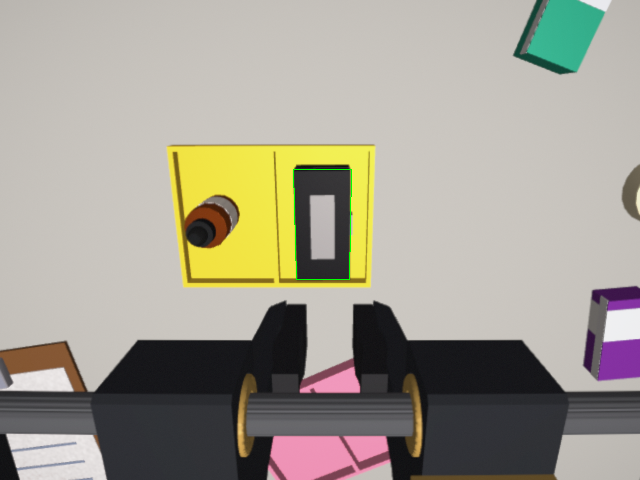

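The gripper is empty. The arm ran into its near reach limit and stopped above the carton at z = 0.061 without touching it. The box itself sits well in its bay at (323,222). I'll go back, grip the carton off-centre toward its far end, and tilt the fingers slightly toward the base. That keeps the pads parallel to the carton's sides.

```bash
cat >> h.py <<'E'
def need2(x,y,z,psi,tilt):
    o=robot.get_obs(); R=Ro.from_rotvec(o['tool_rot']); g=o['ee_pos']+R.apply([0,0,.147])
    T=Ro.from_euler('z',psi,degrees=True)*Ro.from_rotvec([np.pi,0,0])*Ro.from_rotvec([0,tilt,0]); d=np.array([x,y,z])-g
    print('t',round(float(o['clock']),2),'grasp',g.round(4),'open',round(float(o['opening']),4),'q',o['qpos'].round(2),'\n horizontal',T.inv().apply(d*[1,1,0]).round(4),'vertical',T.inv().apply(d*[0,0,1]).round(4),'turn',(R.inv()*T).as_rotvec().round(4))
E
python3 -m handwheel '[[[-0.01,0.025,0],[0,0,0],0.8],[[-0.015,0.04,0],[0,0,0],0.8],[[-0.015,0.04,0],[0,0,0],0.8],[[-0.015,0.04,0],[0,0,0],0.8],[[-0.015,0.04,0],[0,0,0],0.8],[[-0.015,0.04,0],[0,0,0],0.8],[[-0.015,0.035,0],[0,0,0],0.8],[[0,0,0],[0,0,-0.08],0.8]]' >/dev/null
python3 -m handwheel '[[[0,0,0],[0,-0.06,0],0.8],[[0,0,0],[0,-0.06,0],0.8],[[0,0,0],[0,0,0],0.8],[[0,0,0],[0,0,0],0.8]]'
python3 -c "
from h import *
need2(.4385,.0042,.024,12.5,-.14)"
```

```text
clock: 32.55
ee_pos: [0.44, 0.0037, 0.3668]
tool_rot: [3.105, 0.339, -0.209]
contact_force: [0.7, 0.2, 0.2]
opening: 0.0703
grip_force: 0.0
t 32.55 grasp [ 0.4207 -0.      0.2211] open 0.0703 q [ 0.27  0.6  -0.6   2.07  0.47  0.75 -2.  ] 
 horizontal [ 0.0181 -0.0003 -0.0026] vertical [ 0.0275 -0.      0.1951] turn [-0.0034 -0.0059 -0.0006]
```

```bash
python3 -m handwheel '[[[0.018,0,-0.002],[0,0,0],0.8],[[0.0055,0,0.04],[0,0,0],0.8],[[0.0055,0,0.04],[0,0,0],0.8],[[0.0055,0,0.04],[0,0,0],0.8],[[0,0,0],[0,0,0],0.8],[[0,0,0],[0,0,0],0.8]]'
python3 -c "
from h import *
need2(.4385,.0042,.024,12.5,-.14)"
```

```text
clock: 33.15
ee_pos: [0.4576, 0.0088, 0.2456]
tool_rot: [3.104, 0.341, -0.212]
contact_force: [-0.3, 0.6, 0.5]
opening: 0.0707
grip_force: 0.0
t 33.15 grasp [0.438 0.005 0.1  ] open 0.0707 q [ 0.13  0.82 -0.42  2.12  0.69  0.49 -2.18] 
 horizontal [ 0.0003  0.0008 -0.    ] vertical [ 0.0106 -0.      0.0752] turn [-0.0034 -0.0039  0.0011]
```

```bash
python3 -m handwheel '[[[0.004,0.001,0.03],[0,0,0],0.8],[[0.004,0,0.03],[0,0,0],0.8],[[0.002,0,0.015],[0,0,0],0.8],[[0,0,0],[0,0,0],0.8],[[0,0,0],[0,0,0],0.8]]'
python3 -c "
from h import *
need2(.4385,.0042,.024,12.5,-.14)"
```

```text
clock: 33.65
ee_pos: [0.4585, 0.008, 0.1713]
tool_rot: [3.105, 0.34, -0.206]
contact_force: [-0.5, 0.1, -0.3]
opening: 0.0705
grip_force: 0.0
t 33.65 grasp [0.4394 0.0043 0.0256] open 0.0705 q [ 0.04  0.96 -0.26  2.13  0.82  0.3  -2.3 ] 
 horizontal [-0.0009 -0.0001  0.0001] vertical [ 0.0002 -0.      0.0015] turn [-0.0033 -0.0076  0.0002]
```

```bash
python3 -m handwheel '[[[0,0,0],[0,0,0],0.2],[[0,0,0],[0,0,0],0.2],[[0,0,0],[0,0,0],0.2],[[0,0,0],[0,0,0],0.2],[[0,0,0],[0,0,0],0.2],[[0,0,0],[0,0,0],0.2],[[0,0,0],[0,0,0],0.2],[[0,0,0],[0,0,0],0.2]]' 20
python3 -m handwheel '[[[-0.003,0,-0.02],[0,0,0],0.2],[[-0.0055,0,-0.04],[0,0,0],0.2],[[-0.0055,0,-0.04],[0,0,0],0.2],[[-0.0055,0,-0.04],[0,0,0],0.2],[[0,0,0],[0,0,0],0.2],[[0,0,0],[0,0,0.08],0.2],[[0,0,0],[0,0,0],0.2],[[0,0,0],[0,0,0],0.2]]'
python3 -c "
from h import *
need2(.509,.279,.0626,7.9,-.132)"
```

```text
clock: 34.45
ee_pos: [0.4579, 0.0079, 0.1699]
tool_rot: [3.104, 0.341, -0.21]
contact_force: [0.4, -0.5, 5.2]
opening: 0.0398
grip_force: 20.0
clock: 35.25
ee_pos: [0.4571, 0.0072, 0.3101]
tool_rot: [3.11, 0.219, -0.212]
contact_force: [0.5, 0.1, -0.4]
opening: 0.0397
grip_force: 20.0
t 35.25 grasp [0.4374 0.0034 0.1645] open 0.0397 q [ 0.2   0.71 -0.52  2.08  0.56  0.65 -2.15] 
 horizontal [ 0.1078 -0.2632 -0.0143] vertical [ 0.0134 -0.      0.101 ] turn [0.0076 0.0048 0.0019]
```

```bash
python3 -m handwheel '[[[0.007,-0.018,-0.001],[0.007,0.004,0.002],0.2],[[0.015,-0.035,-0.002],[0,0,0],0.2],[[0.015,-0.035,-0.002],[0,0,0],0.2],[[0.015,-0.035,-0.002],[0,0,0],0.2],[[0.015,-0.035,-0.002],[0,0,0],0.2],[[0.015,-0.035,-0.002],[0,0,0],0.2],[[0.015,-0.035,-0.002],[0,0,0],0.2],[[0.011,-0.035,-0.001],[0,0,0],0.2]]' >/dev/null
python3 -m handwheel '[[[0,0,0],[0,0,0],0.2],[[0,0,0],[0,0,0],0.2],[[0,0,0],[0,0,0],0.2]]'
python3 - <<'E'
from h import *
need2(.509,.279,.0626,7.9,-.132)
w=robot.capture('wrist')['pixels'][:,:,::-1]; s=robot.capture('side')['pixels'][250:430,130:370,::-1]
cv2.imwrite('pics/w10.png',np.hstack([cv2.resize(w,(400,300)),cv2.resize(s,(400,300))]))
E
```

```text
clock: 36.35
ee_pos: [0.5295, 0.2812, 0.3094]
tool_rot: [3.116, 0.211, -0.207]
contact_force: [0.1, -0.7, -1.0]
opening: 0.0397
grip_force: 20.0
t 36.35 grasp [0.5103 0.2782 0.1636] open 0.0397 q [-0.26  0.85 -0.54  1.66  0.43  0.89 -2.4 ] 
 horizontal [-0.0011 -0.001   0.0001] vertical [ 0.0133 -0.      0.1002] turn [ 0.0026  0.0009 -0.0025]
```

View pics/w10.png

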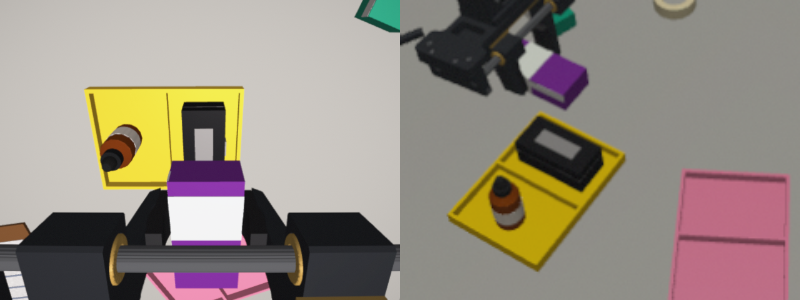

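The purple carton is held at (205,225), aligned above the box, with the amber bottle upright. I'll lower it onto the box.

```bash
python3 -m handwheel '[[[0.003,-0.001,0.03],[0,0,0],0.2],[[0.004,0,0.03],[0,0,0],0.2],[[0.003,0,0.023],[0,0,0],0.2],[[0.001,0,0.01],[0,0,0],0.2],[[0,0,0.004],[0,0,0],0.2],[[0,0,0],[0,0,0],0.2],[[0,0,0],[0,0,0],0.2],[[0,0,0],[0,0,0],0.2]]'
python3 -c "
from h import *
need2(.509,.279,.0626,7.9,-.132)"
```

```text
clock: 37.25
ee_pos: [0.5281, 0.2836, 0.2139]
tool_rot: [3.119, 0.212, -0.202]
contact_force: [0.7, -0.2, -0.6]
opening: 0.0399
grip_force: 20.0
t 37.25 grasp [0.5093 0.2811 0.0681] open 0.0399 q [-0.3   0.98 -0.47  1.7   0.52  0.71 -2.46] 
 horizontal [-0.0006  0.002   0.0001] vertical [ 0.0007 -0.      0.0054] turn [-0.0006 -0.0027 -0.002 ]
```

```bash
python3 -m handwheel '[[[0,0.002,0.004],[0,0,0],0.2],[[0,0,0],[0,0,0],0.2],[[0,0,0],[0,0,0],0.2]]'
python3 -m handwheel '[[[0,0,0.001],[0,0,0],0.2],[[0,0,0],[0,0,0],0.2],[[0,0,0],[0,0,0],0.2]]'
python3 -c "
from h import *
need2(.509,.279,.0626,7.9,-.132)"
```

```text
clock: 37.55
ee_pos: [0.5275, 0.2811, 0.2087]
tool_rot: [3.118, 0.212, -0.205]
contact_force: [0.2, -0.2, -0.1]
opening: 0.0398
grip_force: 20.0
clock: 37.85
ee_pos: [0.5273, 0.2813, 0.2077]
tool_rot: [3.118, 0.212, -0.205]
contact_force: [-1.3, 0.1, -0.9]
opening: 0.04
grip_force: 20.0
t 37.85 grasp [0.5083 0.2787 0.062 ] open 0.04 q [-0.3   0.99 -0.46  1.7   0.52  0.7  -2.46] 
 horizontal [ 0.0008 -0.0002 -0.0001] vertical [-0.0001  0.     -0.0006] turn [ 0.0003 -0.0008 -0.0018]
```

```bash
python3 -m handwheel '[[[0,0,0.001],[0,0,0],0.2],[[0,0,0],[0,0,0],0.2],[[0,0,0],[0,0,0],0.6],[[0,0,0],[0,0,0],0.6],[[0,0,0],[0,0,0],0.6],[[-0.003,0,-0.02],[0,0,0],0.6],[[-0.0055,0,-0.04],[0,0,0],0.6],[[-0.0055,0,-0.04],[0,0,0],0.6]]'
python3 -m handwheel '[[[0,0.03,-0.04],[0,0,0],0.6],[[0,0.045,-0.02],[0,0,0],0.6],[[0,0.045,0],[0,0,0],0.6],[[0,0.045,0],[0,0,0],0.6],[[0,0.045,0],[0,0,0],0.6],[[0,0.045,0],[0,0,0],0.6],[[0,0,0],[0,0,0],0.6],[[0,0,0],[0,0,0],0.6]]'
python3 - <<'E'
from h import *
t=robot.capture('top'); s=robot.capture('side'); p=s['pixels'][:,:,::-1]
q=rect(t,(122,210,226,298),.014); print(q)
cv2.imwrite('pics/f.png',np.hstack([cv2.resize(t['pixels'][200:300,115:248,::-1],(400,300)),cv2.resize(p[300:420,150:310],(400,300))]))
h=cv2.cvtColor(t['pixels'],cv2.COLOR_RGB2HSV); h=h[215:290,175:215]
m=(((h[...,0]>130)&(h[...,0]<165)&(h[...,1]>80))|((h[...,1]<40)&(h[...,2]>140))).astype(np.uint8)
ct=max(cv2.findContours(m,0,1)[0],key=cv2.contourArea).reshape(-1,2)+[175,215]
print('carton',cv2.minAreaRect((world(t,ct,.061)*1000).astype(np.float32)))
E
```

```text
clock: 38.65
ee_pos: [0.526, 0.281, 0.3082]
tool_rot: [3.117, 0.213, -0.208]
contact_force: [-0.0, 0.7, -0.0]
opening: 0.0528
grip_force: 0.0
clock: 39.45
ee_pos: [0.5688, 0.0283, 0.3672]
tool_rot: [3.119, 0.208, -0.205]
contact_force: [-0.5, 0.5, 0.9]
opening: 0.0526
grip_force: 0.0
[487.6 316.  163.5 120.2 -82.3]
carton ((492.07757568359375, 274.79833984375), (79.56780242919922, 40.30109405517578), 9.273640632629395)
```

View pics/f.png

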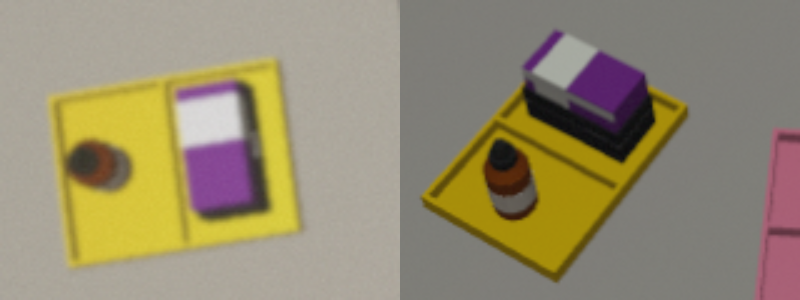

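The purple carton lies flat and square on the slide box, about 2 mm off centre. The amber bottle stands at (95,165), and the blue kit was checked earlier. I'll hand the job in.

```bash
python3 -c "
from workcell import robot
print(robot.job_done())"
```

```text
the job is handed in; nothing more can be done
None
```

Both kits are made up and the job is handed in at about 40 s of robot time, with all five items in place in the camera views and the unneeded stock left untouched; no verdict came back from the judging.

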